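Close the rinse reservoir with its click cap

ROBOT

A 6-joint arm with a two-finger parallel gripper is mounted at the origin on the work surface. World frame = base frame: x ahead of the robot, y to its left, z up, the work surface at z = 0. Lengths are in m, angles in rad, forces in N, time in s.
With the tool pointing down it reaches from about 0.275 to 0.75 m from the base axis. Payload 10.2 kg.
Tool frame: the origin (TCP) lies at the very end of the fingers, on their centre line; the grasp point (between the pads) lies 19 mm behind it; z points along the fingers, x is the direction in which the jaws open and shut, and the axes are right-handed (so a half turn about z gives the same grasp; the last joint's range is limited). The gripper opens to 88 mm and grips with 3 to 60 N. Pads are 18 mm wide; open, the fingers measure 123 mm over their backs; the gripper's body (75 mm by 187 mm) begins 45 mm behind the grasp point.
Start: joints at [-1.532, 0.313, 1.498, -0, 1.331, -0.223], TCP at [0.136, -0.507, 0.239] pointing down, gripper open.
Joint ranges: [-2.94, 2.94], [-0.97, 2.17], [0.19, 2.56], [-1.23, 4.37], [0.02, 3.11], [-2.88, 2.88]. Speed limits (rad/s): [2.39, 2.39, 3.01, 3.14, 3.14, 3.14].

INTERFACE

Orientations are given as a unit quaternion [w, x, y, z].
In Python, from workcell import env gives the robot as it stands.
- The arm moves only by the tool move_arm, never from a script. Its arguments are lists of equal length, an entry for each row: "travel": the shift along the tool's x, y, z in m, a list of three; "spin": the turn about the tool's z in degrees; "jaw": the closure, from 0 (fully open) to 1 (shut). A call has exactly 8 rows; each row shifts and turns the pose as measured when the row begins, along the tool's axes as they then stand; what a row does not reach is not made up. A row lasts 1/12 s, in which the tool goes at most 41.7 mm and 7.16 degrees, less where a joint would pass 70% of its speed; a pose out of reach is approached as far as the arm can. A call is refused whole if a number of a shift passes 0.0417 or a number of a turn 7.16, either way. A call with a gripper value outside its range is refused whole. The fingers move at their own pace and stop on an object; the grip force is fixed at half the most. Time passes only in rows, so rows that do not move let the fingers close, or fill a call up. It gives the time, the measured TCP pose, the force and the opening at its end, in the units of the state.
- env.read_state(): the state, without advancing time (a new reading comes with each control period).
- env.grab_frame(name): name is "side" or "top" or "wrist"; returns the picture (480x640x3 uint8, blue, green, red); there is no depth.
- env.camera_params(name): a dict with "fx", "fy", "cx", "cy" (pixels), "rvec" (rotation vector, rad) and "tvec" (3), from world to camera coordinates, as OpenCV has them. Camera axes: x right, y down, z forward; pixel columns grow to the right and rows downward; lengths in m; the calibration is good to about 2 mm. A picture is of the moment at which its call begins: read the wrist's pose just before it. camera_params takes no time and is no camera call; for the wrist camera it gives the pose at the moment of the call.
- env.close_job(): hands the job in, once; it reports no verdict.
The state is a dict: "t": time; "q": joint angles; "qvel": joint speeds; "joint_torque": joint torques, N m; "tcp_pos": TCP position; "orientation": TCP orientation; "contact_force": force on the tool from outside, world axes, zero at the start; "ft_torque": the same for the moment, N m; "gripper_width": finger opening in m.
Only numpy, scipy, OpenCV 4.12 (cv2) and the standard library are available. Lean on these libraries where they do the work, as an engineer would, in place of code of your own. Each camera call takes 0.05 s, during which the arm holds its last target. There are 200 camera calls.

TASK

Take the blue click cap from its parking stand and close the white rinse reservoir with it: set it gently in the filler neck, feel for the slot until its key drops in and the flange sits down on the rim, then turn it clockwise until its ratchet clicks, once or twice and no more. Let go and leave the cap seated; do not ram or force the cap against the reservoir, and do not disturb the other things on the bench.

Things in the scene. Friction and masses are not known exactly. Their poses are not given: they have to be found in the camera images.
- cap_grip (a point): Centre of the upright grip bar on the blue click cap (loose, about 170 g): 52 mm long (this point's x), 14 mm thick (y: pinch it this way), 34 mm high; the point is half-way up, 17 mm under its top and 17 mm over the top face of the round flange. z is the cap's axis, up. A half turn looks the same. It starts in the stand, flange on its rim; lift it straight up 30 mm or more to clear.
- cap_flange (a point): Centre of the underside of the cap's blue flange (66 mm across, 10 mm thick), 27 mm below cap_grip. Inside is a ratchet: turned clockwise (from above), grip bar and flange carry the core (plug and key below) along up to 0.3 to 0.5 N m, then slip over it, one click per 20 degrees, the torque dropping sharply at each click. Anticlockwise they never slip.
- cap_key (a point): Centre of the orange key on the core, hidden under the cap, 19 mm below cap_flange: a bar 36 mm long (x), 8 mm thick, 10 mm tall, its lower end 24 mm below the flange's underside; above it a white plug 42 mm across, 14 mm tall. The angle between its x and cap_grip's x is how far the ratchet has slipped: 0 at the start (key parallel to grip bar), 20 degrees per click.
- tank: White rinse reservoir, fixed, 130 mm (x) by 140 mm (y) and 70 mm high; origin under its centre on the bench, z up; its front, with a blue level strip, faces its -x. A grey filler neck stands in the middle of its top.
- neck_rim (a point): Centre of the filler neck's rim, 100 mm above the bench, axes as the tank's: a tube 62 mm outside, 46 mm inside, 30 mm tall. With the cap fully down the flange rests on this rim and cap_grip is 27 mm above this point; with the key not yet in the slot the flange stays about 8 mm above the rim.
- neck_seat (a point): Centre of the top face of the turning seat in the neck, 16 mm below the rim; axes as the tank's (they do NOT turn with it): two orange blocks with a slot 12 mm wide between for the key. The slot's direction is not measured (visible from above): at the start within 42 degrees of the tank's x, either way; the key drops in when in line within about 6 degrees, else rides on the blocks.
- seat_floor (a point): Centre of the black floor under the seat, 29 mm below the rim. The seat turns against 0.08 N m, so a lightly pressed key slides over it, until the key is in; then it turns with the key, clockwise to a firm stop 40 to 80 degrees on from where it started (not measured, differs each time). Only at the stop does the ratchet slip. A second grasp may be needed on the way.
- stand: Parking stand, fixed: a grey disc foot 90 mm across with a white tube 62 mm outside and 48 mm inside, its rim 38 mm above the bench; origin at the centre of its underside. The cap starts in it.
- amber_mid (a point): Bystander: amber bottle, 40 mm across, 85 mm tall, loose; its centre half-way up.
- jar_mid (a point): Bystander: jar with white lid, 48 mm across, 50 mm tall, loose; its centre.
- screw_cap_mid (a point): Bystander: small orange screw cap lying on the bench, 30 mm across, 13 mm high, loose; its centre. Not the cap for the reservoir.
- beaker_mid (a point): Bystander: glass beaker, 70 mm across, 85 mm tall, loose; its centre half-way up.
- wash_mid (a point): Bystander: white wash bottle with blue top, 60 mm across, 150 mm tall, loose; its centre half-way up.
Not all that is in view belongs to the job. Leave any purple or red look-alike of the tank alone.

How it is judged:
On the way, in this order (a step that is already met when the one before it is completed fails the run):
1. the cap is fully down in the neck, key in the slot, flange on the rim, its ratchet not yet slipped (horizontal distance between cap_grip and neck_rim below 0.004 m and z of cap_grip in the frame of neck_rim between 0.02 and 0.0295 m and angle between cap_grip's own z axis and vertical below 0.06 rad and angle between the x axis of cap_key and the x axis of cap_grip, either way round below 0.2 rad), for 0.1 s.
2. the seated cap is turned clockwise until the ratchet has clicked at least once (horizontal distance between cap_grip and neck_rim below 0.004 m and z of cap_grip in the frame of neck_rim between 0.02 and 0.0295 m and angle between cap_grip's own z axis and vertical below 0.06 rad and angle between the x axis of cap_key and the x axis of cap_grip, either way round above 0.28 rad), for 0.1 s.
At the end, for the whole second after the job is handed in: The cap sits in the neck, within 4 mm of its axis, flange down on the rim (within 2.5 mm), upright within 0.06 rad, at rest and released, its ratchet slipped by one or two clicks (0.28 to 0.87 rad between grip bar and key) (all of step 2 and angle between the x axis of cap_key and the x axis of cap_grip, either way round below 0.87 rad and linear speed of cap below 0.02 m/s and angular speed of cap below 0.1 rad/s); the robot touches nothing.
It fails at once if the ratchet is turned on past two clicks (slipped more than 0.87 rad) (angle between the x axis of cap_key and the x axis of cap_grip, either way round above 0.87 rad).
It fails at once if the cap is rammed or forced against the reservoir (more than 60 N) (contact force between cap and tank above 60 N).
It fails at once if the bottle, jar, screw cap, beaker or wash bottle is moved by more than 15 mm (distance of any of amber_mid, jar_mid, screw_cap_mid, beaker_mid, wash_mid from where it was at the start of the episode above 0.015 m).
It also fails if it takes over 72 s, if anything falls off the work surface, if the arm or the gripper's body presses on something with over 40 N, if the wrist force passes 120 N, or if a joint passes its speed limit or range.

## Working session

There is one attempt and no reset: what is moved stays moved. The work goes in short steps, Python scripts to look and compute and a tool call to move; the robot and the scene stay as the last step left them, time stands still between calls to the robot, and variables do not carry over. Pictures are saved under pics/ and viewed, about 8 in all and at most 12, crops included, and the job is handed in when it is done.

Besides the shell and the picture viewer there is one more tool, called by a JSON object that holds its "method" and its "body", one argument or row to a line. move_arm: Moves the arm, as the interface text tells. Its arguments: {"type":"object","properties":{"travel":{"type":"array","items":{"type":"array","items":{"type":"number"}}},"spin":{"type":"array","items":{"type":"number"}},"jaw":{"type":"array","items":{"type":"number"}}},"required":["travel","spin","jaw"]}

```bash
ls; mkdir -p pics
cat > h.py <<'E'
import numpy as np, cv2
from workcell import env
from scipy.spatial.transform import Rotation as R
def cam(n):
    p=env.camera_params(n); K=np.array([[p['fx'],0,p['cx']],[0,p['fy'],p['cy']],[0,0,1.]])
    return K,np.array(p['rvec'],float).ravel(),np.array(p['tvec'],float).ravel()
def proj(n,P,c=None):
    K,r,t=c or cam(n); return cv2.projectPoints(np.atleast_2d(np.array(P,float)),r,t,K,None)[0][:,0]
def ray(n,uv,z,c=None):
    K,r,t=c or cam(n); M=R.from_rotvec(r).as_matrix(); C=-M.T@t
    d=(M.T@np.linalg.inv(K)@np.c_[np.atleast_2d(uv),np.ones(len(np.atleast_2d(uv)))].T).T
    return C+d*((z-C[2])/d[:,2])[:,None]
def st():
    s=env.read_state(); q=s['orientation']; m=R.from_quat([q[1],q[2],q[3],q[0]]).as_matrix()
    return s,m
E
python3 - <<'E'
from h import *
for n in('top','side'):
    cv2.imwrite(f'pics/{n}0.png',env.grab_frame(n)); K,r,t=cam(n); print(n,K[0,0],-R.from_rotvec(r).as_matrix().T@t)
s,m=st(); print(s,m)
E
```

```text
pics
top 565.6868658611955 [ 0.2785001  -0.10655339  1.45225236]
side 578.4499159291424 [0.09311119 0.78656122 1.17930132]
{'t': 0.1, 'q': array([-1.53239744e+00,  3.13383575e-01,  1.49832401e+00, -1.48388379e-05,
        1.33102301e+00, -2.23392953e-01]), 'qvel': array([ 0.00055115, -0.00159593, -0.00143758, -0.00098192, -0.00078087,
       -0.00065489]), 'joint_torque': array([ 2.23929943e-03, -4.02817047e+01, -2.52646279e+01,  6.96071237e-02,
        3.42907885e-02, -6.29974170e-05]), 'tcp_pos': array([ 0.13585601, -0.50689555,  0.23823763]), 'orientation': array([-4.33161719e-04,  7.93351990e-01, -6.08762923e-01, -3.68987746e-04]), 'contact_force': array([ 0.10915804,  0.6285853 , -0.25222716]), 'ft_torque': array([ 0.03353771, -0.03350156,  0.02130729]), 'gripper_width': 0.08797422298495707} [[ 2.58815134e-01 -9.65926873e-01 -5.80887365e-05]
 [-9.65926233e-01 -2.58815031e-01  1.13655154e-03]
 [-1.11285991e-03 -2.38047305e-04 -9.99999352e-01]]
```

View pics/top0.png

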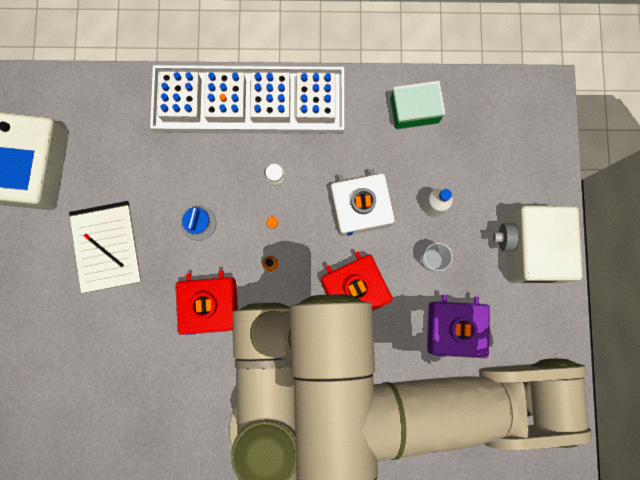

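View pics/side0.png

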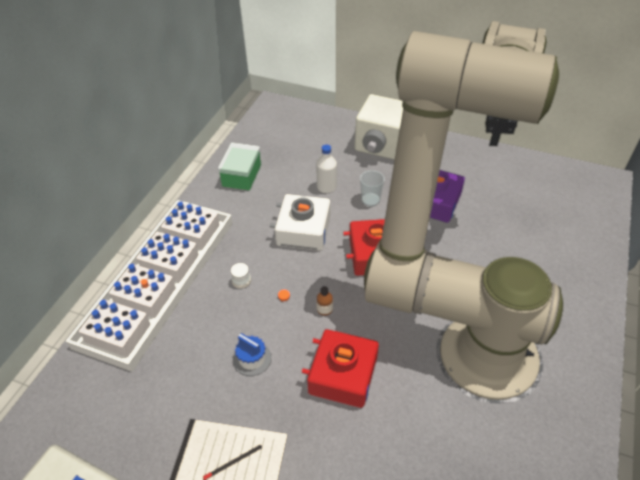

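Top view: the blue cap in its stand is at about (196,221) and the white tank at (363,203), with its blue strip at (350,233). The look-alikes are red at (206,303) and (357,285), and purple at (459,328). The white tank fits the description. I'll confirm in an enlarged crop.

Run:
```python
from h import *
im=cv2.imread('pics/top0.png')
a=cv2.resize(im[186:256,161:231],(490,490),interpolation=cv2.INTER_CUBIC)[:, :390]
a=cv2.resize(im[191:251,166:226],None,fx=6.5,fy=6.5,interpolation=cv2.INTER_CUBIC)
b=cv2.resize(im[171:231,333:393],None,fx=6.5,fy=6.5,interpolation=cv2.INTER_CUBIC)
cv2.imwrite('pics/c0.png',np.hstack([a,b]))
c=cam('top')
for nm,uv,z in [('cap',(196,220),.073),('neck',(363,201),.1),('jar',(275,173),.05),('screw',(272,222),.013),('amber',(270,263),.085),('beak',(436,257),.04),('wash',(445,195),.15),('red',(357,288),.1),('red2',(203,306),.1)]:
    print(nm,ray('top',uv,z,c).round(3))
```

```text
cap [[0.507 0.197 0.073]]
neck [[ 0.551 -0.213  0.1  ]]
jar [[0.633 0.006 0.05 ]]
screw [[0.513 0.015 0.013]]
amber [[0.401 0.013 0.085]]
beak [[ 0.421 -0.4    0.04 ]]
wash [[ 0.557 -0.402  0.15 ]]
red [[ 0.34  -0.197  0.1  ]]
red2 [[0.297 0.168 0.1  ]]
```

View pics/c0.png

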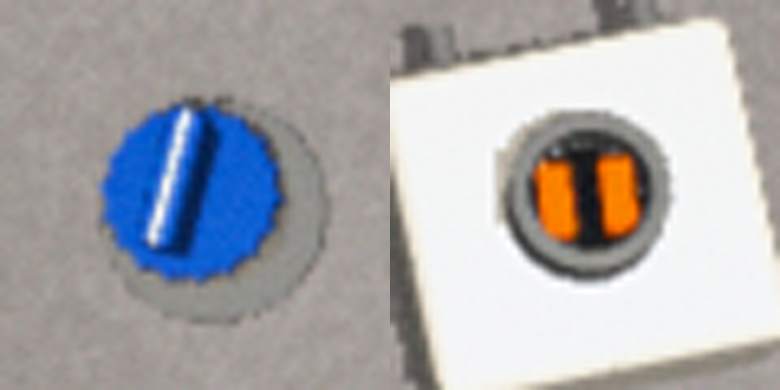

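The crop confirms the white tank and the blue cap. The grip bar is at about -12° yaw and the slot at about +5°, relative to world x.

{"method": "move_arm", "body": {
  "travel": [
    [-0.013,-0.036,0],
    [-0.013,-0.036,0],
    [-0.013,-0.036,0],
    [-0.013,-0.036,0],
    [-0.013,-0.036,0],
    [-0.013,-0.036,0],
    [-0.013,-0.036,0],
    [-0.013,-0.036,0]
  ],
  "spin": [0,0,0,0,0,0,0,0],
  "jaw": [0,0,0,0,0,0,0,0]
}}

```text
t: 0.77
tcp_pos: [0.3919, -0.3278, 0.2356]
orientation: [-0.001, 0.79, -0.614, -0.003]
contact_force: [-0.0, -0.1, -0.2]
gripper_width: 0.0885
```

Run:
```python
from h import *
s,m=st(); K,r,t=cam('wrist'); M=R.from_rotvec(r).as_matrix()
print(s['tcp_pos'],s['t'],K[0,0]); print((m.T@(-M.T@t-s['tcp_pos'])).round(4)); print((M@m).round(3))
```

```text
[ 0.391895  -0.3277538  0.2355701] 0.7667 351.33157820422747
[ 0.0006 -0.0858 -0.1448]
[[ 1.    -0.001 -0.001]
 [ 0.     0.946 -0.324]
 [ 0.001  0.324  0.946]]
```

{"method": "move_arm", "body": {
  "travel": [
    [-0.0117,-0.031,0],
    [-0.0117,-0.031,0],
    [-0.0117,-0.031,0],
    [-0.0117,-0.031,0],
    [-0.0117,-0.031,0],
    [-0.0117,-0.031,0],
    [0,0,0],
    [0,0,0]
  ],
  "spin": [0,0,0,0,0,0,0,0],
  "jaw": [0,0,0,0,0,0,0,0]
}}

```text
t: 1.43
tcp_pos: [0.5659, -0.1997, 0.2324]
orientation: [-0.002, 0.792, -0.61, -0.005]
contact_force: [-0.7, 0.6, -1.3]
gripper_width: 0.088
```

Run:
```python
from h import *
s,m=st(); c=cam('wrist'); im=env.grab_frame('wrist'); cv2.imwrite('pics/w1.png',im); np.savez('w1.npz',K=c[0],r=c[1],t=c[2])
print(s['tcp_pos'],s['t'],proj('wrist',[.551,-.213,.1],c))
```

```text
[ 0.5659135  -0.19969177  0.23239593] 1.4333 [[330.66033522 247.84332589]]
```

View pics/w1.png

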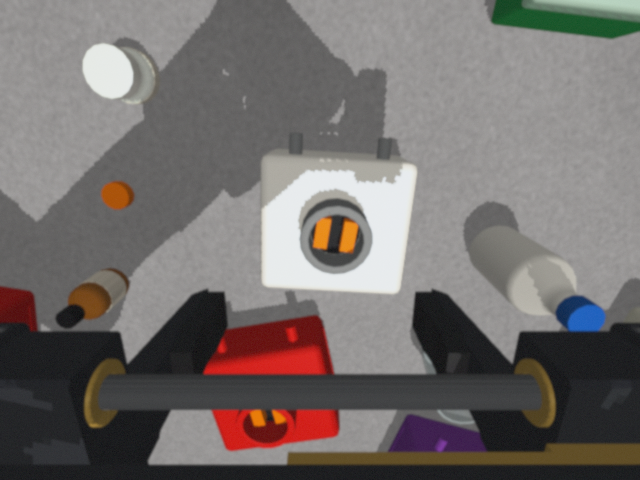

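The wrist view shows the white tank's neck at about (336,236), with the two orange blocks and the dark slot between them. I'll measure the rim and the slot numerically.

```bash
cat > meas.py <<'E'
from h import *
d=np.load('w1.npz'); c=(d['K'],d['r'],d['t']); im=cv2.imread('pics/w1.png')
x0,y0=290,190; sub=im[190:290,290:385]; hsv=cv2.cvtColor(sub,cv2.COLOR_BGR2HSV)
org=((hsv[...,1]>140)&(hsv[...,2]>100)&(hsv[...,0]<22)).astype(np.uint8)
n,l,sta,cen=cv2.connectedComponentsWithStats(org)
W=[]
for i in range(1,n):
    if sta[i,4]<60: continue
    v,u=np.nonzero(l==i); W.append(ray('wrist',np.c_[u+x0,v+y0],.084,c)[:,:2]); print('block',sta[i,4],W[-1].mean(0).round(4))
# slot: max-margin line between two blocks
best=None
for a in np.radians(np.arange(-60,60,.5)):
    nn=np.array([-np.sin(a),np.cos(a)]); p,q=sorted([w@nn for w in W[:2]],key=np.mean)
    g=np.percentile(q,2)-np.percentile(p,98)
    if best is None or g>best[0]: best=(g,np.degrees(a))
dd=W[0].mean(0)-W[1].mean(0)
print('slot',best,'from centroids',np.degrees(np.arctan2(dd[1],dd[0]))%180-90,'centre',(W[0].mean(0)+W[1].mean(0))/2)
# rim fit: outer boundary of non-white dark region
white=((hsv[...,1]<40)&(hsv[...,2]>170)).astype(np.uint8)
E
python3 meas.py
python3 - <<'E'
import cv2;im=cv2.imread('pics/w1.png')[185:295,285:390]
cv2.imwrite('pics/w1c.png',cv2.resize(im,None,fx=5.4,fy=5.4,interpolation=cv2.INTER_CUBIC))
E
```

```text
block 473 [ 0.5563 -0.204 ]
block 503 [ 0.5599 -0.2268]
slot (np.float64(0.010452824580883147), np.float64(6.5)) from centroids 8.954198988057371 centre [ 0.55812023 -0.21536503]
```

View pics/w1c.png

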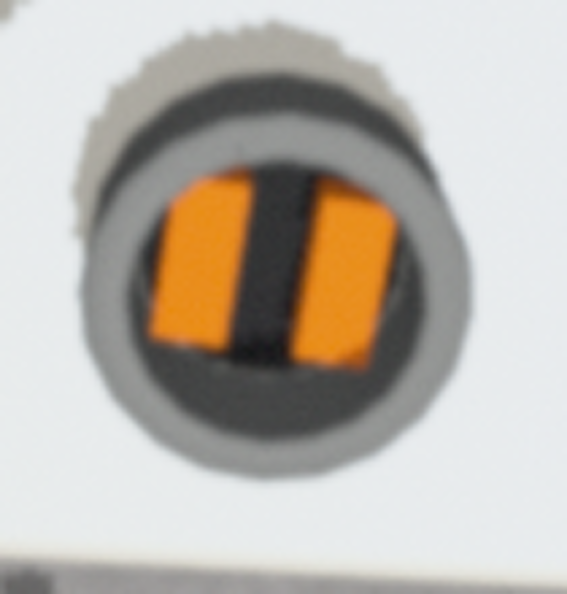

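Run:
```python
from h import *
d=np.load('w1.npz'); c=(d['K'],d['r'],d['t'])
f=lambda P:(np.array(P,float)+.5)/5.4-.5+[285,185]
P=ray('wrist',f([(277,296),(82,296),(472,296),(277,112),(277,478)]),.1,c); print(P.round(4), 'dia',np.linalg.norm(P[1]-P[2]),np.linalg.norm(P[3]-P[4]))
print('mid',(P[1]+P[2]+P[3]+P[4])/4)
Q=ray('wrist',f([(252,180),(228,350),(315,185),(290,360)]),.084,c)[:,:2]
for a,b in((0,1),(2,3)): e=Q[a]-Q[b]; print('slot edge deg',np.degrees(np.arctan2(e[1],e[0])))
print(Q.mean(0))
s,m=st(); print(s['tcp_pos'],np.degrees(np.arctan2(m[1,0],m[0,0])))
d=np.array([.507,.197,.2])-s['tcp_pos']; print(m.T@d)
```

```text
[[ 0.5594 -0.2152  0.1   ]
 [ 0.5516 -0.1861  0.1   ]
 [ 0.5672 -0.2443  0.1   ]
 [ 0.5874 -0.2073  0.1   ]
 [ 0.5297 -0.2235  0.1   ]] dia 0.06023329588299481 0.05995055161913393
mid [ 0.55896814 -0.21531601  0.1       ]
slot edge deg 7.668696637591481
slot edge deg 8.20116600207605
[ 0.55818608 -0.21513359]
[ 0.56565898 -0.19974864  0.23233047] -75.26293954195208
[-0.39824448 -0.04433912  0.03648279]
```

The wrist view gives the neck at (0.559,-0.215), and the top view about 5 mm less in x. I'll spin to the grasp yaw, which I need anyway, and take the second look from the opposite side. That cancels any camera bias.

{"method": "move_arm", "body": {
  "travel": [
    [0,0,0],
    [0,0,0],
    [0,0,0],
    [0,0,0],
    [0,0,0],
    [0,0,0],
    [0,0,0],
    [0,0,0]
  ],
  "spin": [-7.1,-7.1,-7.1,-7.1,-7.1,-7.1,-7.1,-7.1],
  "jaw": [0,0,0,0,0,0,0,0]
}}

```text
t: 2.15
tcp_pos: [0.5587, -0.2067, 0.2319]
orientation: [-0.004, 0.988, -0.156, -0.006]
contact_force: [0.5, 1.1, 0.8]
gripper_width: 0.0883
```

{"method": "move_arm", "body": {
  "travel": [
    [0,0,0],
    [0,0,0],
    [0,0,0],
    [0,0,0],
    [0,0,0],
    [0,0,0],
    [0,0,0],
    [0,0,0]
  ],
  "spin": [-7.1,-7.1,-7.1,-7.1,-7.1,-7.1,-7.1,-7.1],
  "jaw": [0,0,0,0,0,0,0,0]
}}

```text
t: 2.82
tcp_pos: [0.5507, -0.215, 0.2323]
orientation: [-0.007, 0.942, 0.337, -0.004]
contact_force: [0.2, -0.2, -0.1]
gripper_width: 0.0883
```

{"method": "move_arm", "body": {
  "travel": [
    [0,0,0],
    [0,0,0],
    [0,0,0],
    [0,0,0],
    [0,0,0],
    [0,0,0],
    [0,0,0],
    [0,0,0]
  ],
  "spin": [-7.1,-7.1,-7.1,-7.1,-7.1,-7.1,0,0],
  "jaw": [0,0,0,0,0,0,0,0]
}}

```text
t: 3.48
tcp_pos: [0.543, -0.2229, 0.2326]
orientation: [-0.009, 0.753, 0.658, -0.002]
contact_force: [-0.2, -0.3, 0.1]
gripper_width: 0.0881
```

Run:
```python
from h import *
s,m=st(); c=cam('wrist'); im=env.grab_frame('wrist'); np.savez('w2.npz',K=c[0],r=c[1],t=c[2])
p=proj('wrist',[.556,-.214,.1],c)[0]; u,v=p.round().astype(int); cv2.imwrite('pics/w2.png',im)
print(s['tcp_pos'],s['t'],p,np.degrees(np.arctan2(m[1,0],m[0,0])),m[:,2])
u0=max(u-55,0);v0=max(v-55,0);print(u0,v0)
cv2.imwrite('pics/w2c.png',cv2.resize(im[v0:v0+110,u0:u0+110],None,fx=5.4,fy=5.4,interpolation=cv2.INTER_CUBIC))
```

```text
[ 0.54296879 -0.2228928   0.2326441 ] 3.4833 [331.11627842 241.30665535] 82.26124797000823 [-0.01496417  0.01088253 -0.99982881]
276 186
```

View pics/w2c.png

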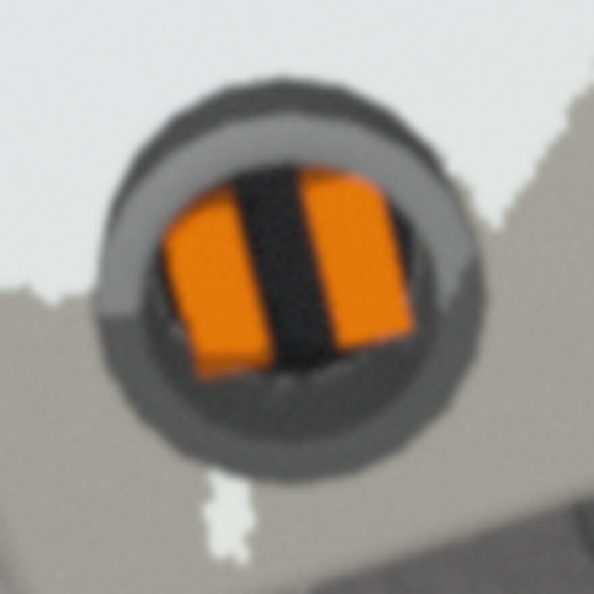

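Run:
```python
from h import *
d=np.load('w2.npz'); c=(d['K'],d['r'],d['t'])
f=lambda P:(np.array(P,float)+.5)/5.4-.5+[276,186]
P=ray('wrist',f([(292,297),(97,297),(488,297),(292,112),(292,482)]),.1,c); print('dia',np.linalg.norm(P[1]-P[2]),np.linalg.norm(P[3]-P[4]))
print('mid',(P[1]+P[2]+P[3]+P[4])/4)
Q=ray('wrist',f([(235,185),(275,365),(300,170),(338,350)]),.084,c)[:,:2]
for a,b in((0,1),(2,3)): e=Q[a]-Q[b]; print('slot edge deg',np.degrees(np.arctan2(e[1],e[0]))%180)
s,m=st(); print(m.T@(np.array([.507,.197,.19])-s['tcp_pos']))
print(s['q'].round(3))
```

```text
dia 0.06056805249659196 0.0604305944646481
mid [ 0.55569369 -0.21513242  0.1       ]
slot edge deg 4.4047172770635825
slot edge deg 4.428999430189947
[ 0.41084479 -0.0914663   0.04773803]
[-5.890e-01  4.650e-01  1.295e+00  1.000e-03  1.400e+00 -2.025e+00]
```

{"method": "move_arm", "body": {
  "travel": [
    [0.037,-0.008,0],
    [0.037,-0.008,0],
    [0.037,-0.008,0],
    [0.037,-0.008,0],
    [0.037,-0.008,0],
    [0.037,-0.008,0],
    [0.037,-0.008,0],
    [0.037,-0.008,0]
  ],
  "spin": [0,0,0,0,0,0,0,0],
  "jaw": [0,0,0,0,0,0,0,0]
}}

```text
t: 4.2
tcp_pos: [0.5214, 0.0821, 0.2353]
orientation: [-0.009, 0.768, 0.641, -0.003]
contact_force: [1.2, 0.1, 0.2]
gripper_width: 0.088
```

```bash
cat > go.py <<'E'
import sys
from h import *
x,y,z,yaw=map(float,sys.argv[1:5])
s,m=st(); yw=np.degrees(np.arctan2(m[1,0],m[0,0]))
print('t',s['t'],'tcp',s['tcp_pos'].round(4),'yaw',yw.round(2),'tilt',m[:2,2].round(4),'F',s['contact_force'].round(2),'T',s['ft_torque'].round(3),'w',round(s['gripper_width'],4))
print('delta tool',(m.T@(np.array([x,y,z])-s['tcp_pos'])).round(4),'spin',-((yaw-yw+180)%360-180))
E
python3 go.py .507 .197 .19 77.5
```

```text
t 4.2 tcp [0.5214 0.0821 0.2353] yaw 79.73 tilt [-0.0149  0.0099] F [1.16 0.06 0.16] T [ 0.032 -0.151  0.012] w 0.088
delta tool [ 0.1101 -0.0338  0.0467] spin 2.2283994377133354
```

{"method": "move_arm", "body": {
  "travel": [
    [0.026,-0.008,0.011],
    [0.026,-0.008,0.011],
    [0.026,-0.008,0.011],
    [0.026,-0.008,0.011],
    [0,0,0],
    [0,0,0],
    [0,0,0],
    [0,0,0]
  ],
  "spin": [0.5,0.5,0.5,0.5,0,0,0,0],
  "jaw": [0,0,0,0,0,0,0,0]
}}

```text
t: 4.87
tcp_pos: [0.5071, 0.1999, 0.1925]
orientation: [-0.008, 0.785, 0.62, -0.001]
contact_force: [-0.7, -0.8, 0.3]
gripper_width: 0.0881
```

```bash
python3 go.py .507 .197 .1 77.5
python3 - <<'E'
from h import *
c=cam('wrist'); im=env.grab_frame('wrist'); np.savez('w3.npz',K=c[0],r=c[1],t=c[2]); cv2.imwrite('pics/w3.png',im)
print(proj('wrist',[[.507,.197,.048],[.507,.197,.082]],c))
E
```

```text
t 4.8667 tcp [0.5071 0.1999 0.1925] yaw 76.63 tilt [-0.0119  0.0102] F [-0.71 -0.8   0.34] T [ 0.057 -0.18  -0.001] w 0.0881
delta tool [-0.0035  0.0019  0.0925] spin -0.871097654431054
[[315.16778568 224.30572495]
 [314.93892584 236.41251419]]
```

View pics/w3.png

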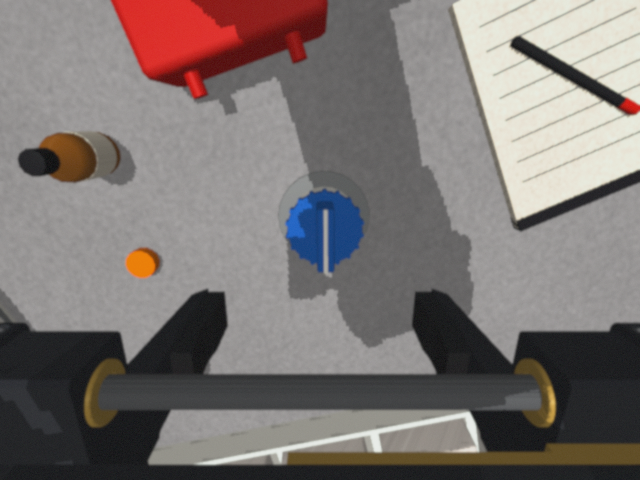

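The cap's flange is centred at about (325,230). The grip bar runs almost vertically, with a light ridge from (326,210) to (327,273).

Run:
```python
from h import *
d=np.load('w3.npz'); c=(d['K'],d['r'],d['t']); im=cv2.imread('pics/w3.png')
h=cv2.cvtColor(im,cv2.COLOR_BGR2HSV); mk=((h[...,0]>100)&(h[...,0]<125)&(h[...,1]>130)).astype(np.uint8); mk[:170]=0; mk[300:]=0; mk[:,:270]=0; mk[:,390:]=0
v,u=np.nonzero(mk); print(u.min(),u.max(),v.min(),v.max())
cn=max(cv2.findContours(mk,0,2)[0],key=cv2.contourArea); e=cv2.minEnclosingCircle(cn); print(e)
P=ray('wrist',[e[0],(325,229)],.048,c);print(P)
B=ray('wrist',[(326,210),(327,273)],.082,c);print(B,np.linalg.norm(B[0]-B[1]),np.degrees(np.arctan2(*(B[0]-B[1])[1::-1]))%180)
print(mk[225:240:5,300:350].tolist()[0], im[240,305:350].tolist())
```

```text
286 363 190 271
((324.5, 230.61392211914062), 40.905906677246094)
[[0.51437447 0.20351313 0.048     ]
 [0.51305844 0.20426163 0.048     ]]
[[0.48874621 0.20991904 0.082     ]
 [0.53888341 0.19915602 0.082     ]] 0.05127944559510951 167.8841137615972
[1, 1, 1, 1, 1, 1, 1, 1, 1, 1, 1, 1, 1, 1, 1, 1, 1, 1, 1, 1, 1, 1, 1, 0, 0, 0, 0, 0, 0, 1, 1, 1, 1, 1, 1, 1, 1, 1, 1, 1, 1, 1, 1, 1, 1, 1, 1, 1, 1, 1] [[128, 68, 28], [129, 67, 29], [127, 66, 26], [127, 68, 26], [129, 69, 30], [128, 68, 28], [128, 68, 29], [129, 68, 27], [130, 68, 28], [127, 67, 26], [122, 64, 20], [118, 63, 24], [117, 61, 24], [122, 65, 28], [126, 66, 26], [129, 68, 28], [129, 70, 30], [130, 79, 57], [142, 116, 109], [154, 151, 152], [161, 166, 169], [159, 160, 160], [148, 136, 129], [136, 97, 81], [129, 72, 41], [127, 67, 24], [127, 67, 24], [125, 67, 25], [119, 64, 25], [118, 62, 27], [125, 68, 31], [128, 67, 29], [127, 68, 26], [130, 68, 27], [129, 68, 26], [127, 67, 25], [128, 67, 25], [127, 66, 24], [129, 67, 25], [128, 69, 25], [128, 66, 21], [129, 68, 27], [128, 67, 26], [127, 67, 25], [127, 70, 28]]
```

```bash
python3 go.py .5137 .204 .1 77.9
```

```text
t 4.9167 tcp [0.5072 0.1998 0.1926] yaw 76.62 tilt [-0.0117  0.0103] F [ 0.31 -0.12 -0.33] T [ 0.028 -0.136  0.012] w 0.0876
delta tool [0.005  0.0067 0.0925] spin -1.28310949197828
```

{"method": "move_arm", "body": {
  "travel": [
    [0.001,0.001,0.018],
    [0.001,0.001,0.018],
    [0.001,0.001,0.018],
    [0.001,0.001,0.018],
    [0.001,0.002,0.018],
    [0,0,0],
    [0,0,0],
    [0,0,0]
  ],
  "spin": [-0.4,-0.4,-0.4,0,0,0,0,0],
  "jaw": [0,0,0,0,0,0,0,0]
}}

```text
t: 5.58
tcp_pos: [0.518, 0.1972, 0.1044]
orientation: [-0.005, 0.782, 0.623, 0.003]
contact_force: [-0.5, 0.2, 1.3]
gripper_width: 0.088
```

```bash
python3 go.py .5137 .204 .054 77.9
```

```text
t 5.5833 tcp [0.518  0.1972 0.1044] yaw 77.06 tilt [-0.0022  0.0109] F [-0.54  0.22  1.26] T [ 0.067 -0.113 -0.004] w 0.088
delta tool [ 0.0052 -0.0055  0.0505] spin -0.8399987703942884
```

{"method": "move_arm", "body": {
  "travel": [
    [0.002,-0.002,0.01],
    [0.002,-0.002,0.01],
    [0.001,-0.001,0.01],
    [0.001,-0.001,0.008],
    [0,0,0],
    [0,0,0],
    [0,0,0],
    [0,0,0]
  ],
  "spin": [-0.8,0,0,0,0,0,0,0],
  "jaw": [0,0,0,0,0,0,0,0]
}}

```text
t: 6.25
tcp_pos: [0.5141, 0.2054, 0.0656]
orientation: [-0.004, 0.778, 0.629, 0.005]
contact_force: [-0.2, 0.2, 0.2]
gripper_width: 0.0885
```

```bash
python3 go.py .5137 .204 .054 77.9
```

```text
t 6.25 tcp [0.5141 0.2054 0.0656] yaw 77.92 tilt [0.0025 0.0116] F [-0.24  0.25  0.24] T [ 0.048 -0.164 -0.051] w 0.0885
delta tool [-0.0016 -0.0001  0.0116] spin 0.019235895553123328
```

{"method": "move_arm", "body": {
  "travel": [
    [-0.001,0,0.006],
    [-0.001,0,0.006],
    [0,0,0],
    [0,0,0],
    [0,0,0],
    [0,0,0],
    [0,0,0],
    [0,0,0]
  ],
  "spin": [0,0,0,0,0,0,0,0],
  "jaw": [0,0,0,0.5,1,1,1,1]
}}

```text
t: 6.92
tcp_pos: [0.5143, 0.2033, 0.0532]
orientation: [-0.003, 0.778, 0.629, 0.005]
contact_force: [0.8, 0.9, -0.3]
gripper_width: 0.0572
```

```bash
python3 go.py .5137 .204 .054 77.9
```

```text
t 6.9167 tcp [0.5143 0.2033 0.0532] yaw 77.9 tilt [0.0042 0.0119] F [ 0.81  0.93 -0.3 ] T [-0.033 -0.149  0.063] w 0.0572
delta tool [ 0.0006 -0.0008 -0.0008] spin -0.0021930705661930006
```

{"method": "move_arm", "body": {
  "travel": [
    [0,0,0],
    [0,0,0],
    [0,0,0],
    [0,0,0],
    [0,0,0],
    [0,0,0],
    [0,0,0],
    [0,0,0]
  ],
  "spin": [0,0,0,0,0,0,0,0],
  "jaw": [1,1,1,1,1,1,1,1]
}}

```text
t: 7.58
tcp_pos: [0.5145, 0.2033, 0.0537]
orientation: [-0.003, 0.778, 0.629, 0.006]
contact_force: [0.2, -0.3, -0.6]
gripper_width: 0.0138
```

```bash
python3 go.py .5137 .204 .2 77.9
```

```text
t 7.5833 tcp [0.5145 0.2033 0.0537] yaw 77.91 tilt [0.0048 0.0118] F [ 0.21 -0.29 -0.63] T [ 0.033 -0.119  0.019] w 0.0138
delta tool [ 0.0023 -0.0006 -0.1463] spin 0.008743113246680423
```

Grasped, with a width of 13.8 mm. Lifting.

{"method": "move_arm", "body": {
  "travel": [
    [0,0,-0.018],
    [0,0,-0.018],
    [0,0,-0.018],
    [0,0,-0.018],
    [0,0,-0.018],
    [0,0,-0.018],
    [0,0,-0.018],
    [0,0,-0.018]
  ],
  "spin": [0,0,0,0,0,0,0,0],
  "jaw": [1,1,1,1,1,1,1,1]
}}

```text
t: 8.25
tcp_pos: [0.5106, 0.201, 0.1975]
orientation: [-0.007, 0.778, 0.629, -0.001]
contact_force: [-0.1, 0.2, -2.0]
gripper_width: 0.014
```

```bash
python3 go.py .5557 -.2151 .2 95
```

```text
t 8.25 tcp [0.5106 0.201  0.1975] yaw 77.89 tilt [-0.0094  0.0098] F [-0.07  0.18 -2.05] T [ 0.002 -0.213  0.02 ] w 0.014
delta tool [-0.3974  0.1313 -0.007 ] spin -17.10847068654971
```

{"method": "move_arm", "body": {
  "travel": [
    [-0.036,0.012,0],
    [-0.036,0.012,0],
    [-0.036,0.012,0],
    [-0.036,0.012,0],
    [-0.036,0.012,0],
    [-0.036,0.012,0],
    [-0.036,0.012,0],
    [-0.036,0.012,0]
  ],
  "spin": [0,0,0,0,0,0,0,0],
  "jaw": [1,1,1,1,1,1,1,1]
}}

```text
t: 8.92
tcp_pos: [0.5454, -0.1058, 0.197]
orientation: [-0.006, 0.774, 0.633, 0.003]
contact_force: [1.0, 0.5, -1.5]
gripper_width: 0.0139
```

```bash
python3 go.py .5557 -.2151 .18 95
```

```text
t 8.9167 tcp [ 0.5454 -0.1058  0.197 ] yaw 78.6 tilt [-0.0038  0.0129] F [ 0.95  0.51 -1.46] T [ 0.01  -0.184 -0.019] w 0.0139
delta tool [-0.1053  0.0317  0.0156] spin -16.400508380812198
```

{"method": "move_arm", "body": {
  "travel": [
    [-0.026,0.008,0.004],
    [-0.026,0.008,0.004],
    [-0.026,0.008,0.004],
    [-0.026,0.008,0.004],
    [0,0,0],
    [0,0,0],
    [0,0,0],
    [0,0,0]
  ],
  "spin": [0,0,0,0,-5.5,-5.5,-5.5,0],
  "jaw": [1,1,1,1,1,1,1,1]
}}

```text
t: 9.58
tcp_pos: [0.5536, -0.2287, 0.1742]
orientation: [-0.008, 0.674, 0.738, 0.003]
contact_force: [0.1, -0.7, -1.1]
gripper_width: 0.0136
```

```bash
python3 go.py .5557 -.2151 .15 95;  python3 - <<'E'
from h import *
c=cam('wrist'); im=env.grab_frame('wrist'); np.savez('w4.npz',K=c[0],r=c[1],t=c[2]); cv2.imwrite('pics/w4.png',im)
print(proj('wrist',[[.5557,-.2151,.1],[.5573,-.2152,.1]],c))
E
```

```text
t 9.5833 tcp [ 0.5536 -0.2287  0.1742] yaw 95.17 tilt [-0.0089  0.0152] F [ 0.1  -0.73 -1.08] T [ 0.017 -0.112 -0.007] w 0.0136
delta tool [0.013  0.0035 0.0244] spin 0.17432154646840559
[[338.46346473 256.20676159]
 [338.05941177 258.40490637]]
```

View pics/w4.png

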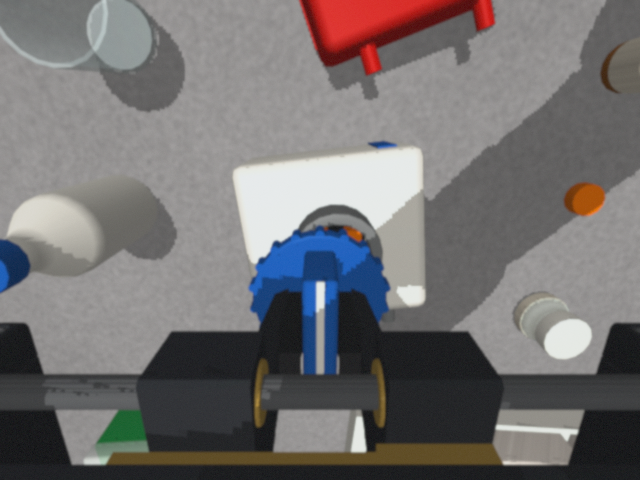

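The view shows the cap held in the fingers and the neck rim showing behind it, at about (340,215). I'll check the cap's offset in the hand against the model.

Run:
```python
from h import *
d=np.load('w4.npz'); c=(d['K'],d['r'],d['t']); s,m=st()
a=np.radians(np.arange(0,360,2)); 
im=cv2.imread('pics/w4.png'); h=cv2.cvtColor(im,cv2.COLOR_BGR2HSV); mk=(h[...,0]>100)&(h[...,0]<125)&(h[...,1]>130); mk[:200]=0;mk[:,:230]=0;mk[:,420:]=0; mk[330:]=0
v,u=np.nonzero(mk); print('seen u',u.min(),u.max(),'vmin',v.min(), 'v at umin',v[u<=u.min()+1].mean())
for oy in(-.002,0,.002):
  for zz in (.0057,.0157):
    P=s['tcp_pos']+(m@np.c_[.033*np.cos(a),.033*np.sin(a)+oy,0*a+zz].T).T
    p=proj('wrist',P,c); print(oy,zz,p[:,0].min(),p[:,0].max(),p[:,1].min(),p[p[:,0].argmin(),1])
# rim outer front edge predicted
for cc in([.5557,-.2151],[.5573,-.2152],[.5535,-.2145]):
    P=np.c_[cc[0]+.031*np.cos(a),cc[1]+.031*np.sin(a),0*a+.1]; print(cc,proj('wrist',P,c)[:,1].min(),proj('wrist',P,c)[:,0].min(),proj('wrist',P,c)[:,0].max())
sub=im[195:235,337]; print(sub.mean(1).round().tolist())
```

```text
seen u 249 388 vmin 226 v at umin 287.5
-0.002 0.0057 252.0773313260167 389.5918211100059 232.6180248730114 293.26249071973626
-0.002 0.0157 255.6847019777673 385.87962878487144 226.15357595306807 283.9323061494604
0 0.0057 252.31522876347685 389.30015572790876 236.82558970880683 296.9882034808054
0 0.0157 255.89682503322072 385.6169660475625 230.1497400537985 287.49443975846606
0.002 0.0057 252.55130075028052 389.0107278993583 240.99885239526608 300.685327851525
0.002 0.0157 256.1074064281777 385.3562118991956 234.11514861460088 291.0306846178705
[0.5557, -0.2151] 211.27225696606556 292.21682925271824 384.60398292438543
[0.5573, -0.2152] 213.6652456748371 291.9098607071683 384.10213780267964
[0.5535, -0.2145] 208.02586143829964 293.3333234051396 385.98022287651276
[233.0, 233.0, 232.0, 232.0, 233.0, 233.0, 232.0, 231.0, 221.0, 178.0, 122.0, 87.0, 81.0, 81.0, 81.0, 81.0, 82.0, 85.0, 101.0, 127.0, 140.0, 144.0, 143.0, 142.0, 139.0, 138.0, 135.0, 132.0, 124.0, 102.0, 70.0, 42.0, 34.0, 28.0, 31.0, 34.0, 38.0, 52.0, 61.0, 65.0]
```

The pictures agree that the neck is at x≈0.557 in the wrist camera's frame, and that the cap sits about 1.5 mm towards the tool's -y. So I aim the TCP at (0.559,-0.214).

```bash
python3 go.py .559 -.214 .146 95.5
```

```text
t 9.6333 tcp [ 0.5536 -0.2286  0.1742] yaw 94.91 tilt [-0.009   0.0153] F [ 0.54 -0.   -1.32] T [ 0.058 -0.158  0.01 ] w 0.0135
delta tool [0.0136 0.0069 0.0284] spin -0.5934873510116745
```

{"method": "move_arm", "body": {
  "travel": [
    [0.003,0.001,0.006],
    [0.003,0.001,0.006],
    [0.003,0.001,0.006],
    [0.002,0.001,0.006],
    [0,0,0],
    [0,0,0],
    [0,0,0],
    [0,0,0]
  ],
  "spin": [-0.5,0,0,0,0,0,0,0],
  "jaw": [1,1,1,1,1,1,1,1]
}}

```text
t: 10.3
tcp_pos: [0.5564, -0.2138, 0.1467]
orientation: [-0.01, 0.676, 0.737, 0.002]
contact_force: [-0.7, 0.5, -2.8]
gripper_width: 0.0136
```

```bash
python3 go.py .559 -.214 .146 95.5
```

```text
t 10.3 tcp [ 0.5564 -0.2138  0.1467] yaw 94.98 tilt [-0.0108  0.0167] F [-0.74  0.46 -2.8 ] T [ 0.039 -0.197 -0.01 ] w 0.0136
delta tool [-0.0004  0.0025  0.0006] spin -0.5171905776164181
```

{"method": "move_arm", "body": {
  "travel": [
    [0,0.001,0.003],
    [0,0.001,0.003],
    [0,0.001,0.003],
    [0,0,0.003],
    [0,0,0],
    [0,0,0],
    [0,0,0],
    [0,0,0]
  ],
  "spin": [-0.5,0,0,0,0,0,0,0],
  "jaw": [1,1,1,1,1,1,1,1]
}}

```text
t: 10.97
tcp_pos: [0.5598, -0.2139, 0.1338]
orientation: [-0.009, 0.672, 0.74, 0.003]
contact_force: [1.1, -0.0, -0.6]
gripper_width: 0.0138
```

```bash
python3 go.py .559 -.214 .124 95.5
```

```text
t 10.9667 tcp [ 0.5598 -0.2139  0.1338] yaw 95.49 tilt [-0.0099  0.016 ] F [ 1.1  -0.02 -0.64] T [ 0.014 -0.159  0.025] w 0.0138
delta tool [-0.0002 -0.0007  0.0098] spin -0.010789529415660581
```

Excellent position. I'll descend gently in 1.5 mm steps.

{"method": "move_arm", "body": {
  "travel": [
    [0,-0.0005,0.0015],
    [0,0,0.0015],
    [0,0,0.0015],
    [0,0,0.0015],
    [0,0,0.0015],
    [0,0,0],
    [0,0,0],
    [0,0,0]
  ],
  "spin": [0,0,0,0,0,0,0,0],
  "jaw": [1,1,1,1,1,1,1,1]
}}

```text
t: 11.63
tcp_pos: [0.5592, -0.2139, 0.1258]
orientation: [-0.009, 0.672, 0.74, 0.003]
contact_force: [0.7, 0.2, -1.5]
gripper_width: 0.0139
```

```bash
python3 go.py .559 -.214 .124 95.5
```

```text
t 11.6333 tcp [ 0.5592 -0.2139  0.1258] yaw 95.48 tilt [-0.0095  0.0157] F [ 0.7   0.22 -1.5 ] T [ 0.058 -0.156  0.002] w 0.0139
delta tool [-0.0001 -0.0002  0.0017] spin -0.015424461658341215
```

{"method": "move_arm", "body": {
  "travel": [
    [0,0,0.001],
    [0,0,0.001],
    [0,0,0.001],
    [0,0,0.001],
    [0,0,0.001],
    [0,0,0],
    [0,0,0],
    [0,0,0]
  ],
  "spin": [0,0,0,0,0,0,0,0],
  "jaw": [1,1,1,1,1,1,1,1]
}}

```text
t: 12.3
tcp_pos: [0.5592, -0.2138, 0.1203]
orientation: [-0.009, 0.672, 0.74, 0.003]
contact_force: [-1.4, -0.9, -1.9]
gripper_width: 0.0136
```

```bash
python3 go.py .559 -.214 .1157 95.5
```

```text
t 12.3 tcp [ 0.5592 -0.2138  0.1203] yaw 95.49 tilt [-0.0094  0.0157] F [-1.35 -0.94 -1.87] T [ 0.073 -0.194 -0.017] w 0.0136
delta tool [-0.0003 -0.0002  0.0046] spin -0.012141016493103507
```

It is already below the riding height with no force, so the key is in the slot. Lowering on to the rim.

{"method": "move_arm", "body": {
  "travel": [
    [0,0,0.001],
    [0,0,0.001],
    [0,0,0.001],
    [0,0,0.0008],
    [0,0,0.0008],
    [0,0,0.0008],
    [0,0,0],
    [0,0,0]
  ],
  "spin": [0,0,0,0,0,0,0,0],
  "jaw": [1,1,1,1,1,1,1,1]
}}

```text
t: 12.97
tcp_pos: [0.5593, -0.2138, 0.1162]
orientation: [-0.008, 0.672, 0.74, 0.003]
contact_force: [0.1, 0.5, -0.5]
gripper_width: 0.0132
```

```bash
python3 go.py .559 -.214 .1157 95.5
```

```text
t 12.9667 tcp [ 0.5593 -0.2138  0.1162] yaw 95.5 tilt [-0.0082  0.0147] F [ 0.12  0.5  -0.54] T [ 0.083 -0.186  0.04 ] w 0.0132
delta tool [-0.0002 -0.0004  0.0005] spin -0.0011050679649429185
```

{"method": "move_arm", "body": {
  "travel": [
    [0,0,0.0008],
    [0,0,0.0008],
    [0,0,0.0008],
    [0,0,0.0008],
    [0,0,0.0008],
    [0,0,0.0008],
    [0,0,0.0008],
    [0,0,0.0008]
  ],
  "spin": [0,0,0,0,0,0,0,0],
  "jaw": [1,1,1,1,1,1,1,1]
}}

```text
t: 13.63
tcp_pos: [0.5594, -0.2138, 0.1157]
orientation: [-0.007, 0.672, 0.74, 0.002]
contact_force: [-4.1, 2.0, 7.2]
gripper_width: 0.0134
```

```bash
python3 go.py .559 -.214 .1157 95.5
```

```text
t 13.6333 tcp [ 0.5594 -0.2138  0.1157] yaw 95.55 tilt [-0.0064  0.0123] F [-4.13  2.01  7.25] T [ 0.254  0.373 -0.045] w 0.0134
delta tool [-0.0002 -0.0004  0.    ] spin 0.04626957036418844
```

The cap is seated: 7 N contact at the predicted height of 0.1157. Turning clockwise (tool spin +), in stages.

{"method": "move_arm", "body": {
  "travel": [
    [0,0,0],
    [0,0,0],
    [0,0,0],
    [0,0,0],
    [0,0,0],
    [0,0,0],
    [0,0,0],
    [0,0,0]
  ],
  "spin": [2,2,2,2,2,2,2,0],
  "jaw": [1,1,1,1,1,1,1,1]
}}

```text
t: 14.3
tcp_pos: [0.5593, -0.2156, 0.1159]
orientation: [-0.005, 0.761, 0.649, 0.0]
contact_force: [-1.3, 1.3, 0.3]
gripper_width: 0.0138
```

```bash
python3 go.py .559 -.214 .1157 95.5
```

```text
t 14.3 tcp [ 0.5593 -0.2156  0.1159] yaw 80.93 tilt [-0.0062  0.0084] F [-1.32  1.34  0.33] T [ 0.04  -0.054  0.091] w 0.0138
delta tool [ 0.0015 -0.0005  0.0002] spin -14.568102617817061
```

{"method": "move_arm", "body": {
  "travel": [
    [0.0005,0,0.0003],
    [0.0005,0,0.0003],
    [0.0003,0,0.0003],
    [0.0003,0,0.0003],
    [0.0003,0,0.0003],
    [0.0003,0,0.0003],
    [0.0003,0,0.0003],
    [0,0,0]
  ],
  "spin": [2.5,2.5,2.5,2.5,2.5,2.5,2.5,0],
  "jaw": [1,1,1,1,1,1,1,1]
}}

```text
t: 14.97
tcp_pos: [0.5591, -0.2161, 0.1159]
orientation: [-0.003, 0.851, 0.524, -0.003]
contact_force: [0.1, -0.1, -0.9]
gripper_width: 0.014
```

```bash
python3 go.py .559 -.214 .1157 95.5
```

```text
t 14.9667 tcp [ 0.5591 -0.2161  0.1159] yaw 63.25 tilt [-0.0074  0.0014] F [ 0.12 -0.07 -0.85] T [-0.043 -0.123  0.057] w 0.014
delta tool [ 0.0019 -0.0011  0.0002] spin -32.24810136807784
```

{"method": "move_arm", "body": {
  "travel": [
    [0.0003,0,0.0003],
    [0.0003,0,0.0003],
    [0.0003,0,0.0003],
    [0.0003,0,0.0003],
    [0.0003,0,0.0003],
    [0.0003,0,0.0003],
    [0.0003,0,0.0003],
    [0.0003,0,0.0003]
  ],
  "spin": [1.5,1.5,1.5,1.5,1.5,1.5,1.5,1.5],
  "jaw": [1,1,1,1,1,1,1,1]
}}

```text
t: 15.63
tcp_pos: [0.559, -0.2163, 0.116]
orientation: [-0.001, 0.901, 0.434, -0.005]
contact_force: [-4.3, -1.3, 3.9]
gripper_width: 0.0141
```

```bash
python3 go.py .559 -.214 .1157 95.5
```

```text
t 15.6333 tcp [ 0.559  -0.2163  0.116 ] yaw 51.46 tilt [-0.0101 -0.0034] F [-4.3  -1.27  3.94] T [-0.205  0.47   0.183] w 0.0141
delta tool [ 0.0017 -0.0014  0.0003] spin -44.0364127678244
```

{"method": "move_arm", "body": {
  "travel": [
    [0.0002,0,0],
    [0.0002,0,0],
    [0.0002,0,0],
    [0.0002,0,0],
    [0.0002,0,0],
    [0.0002,0,0],
    [0.0002,0,0],
    [0.0002,0,0]
  ],
  "spin": [1,1,1,1,1,1,1,1],
  "jaw": [1,1,1,1,1,1,1,1]
}}

```text
t: 16.3
tcp_pos: [0.5589, -0.2163, 0.1161]
orientation: [0.0, 0.93, 0.366, -0.007]
contact_force: [-5.3, -1.2, 2.9]
gripper_width: 0.0134
```

```bash
python3 go.py .559 -.214 .1157 95.5
```

```text
t 16.3 tcp [ 0.5589 -0.2163  0.1161] yaw 42.98 tilt [-0.0132 -0.0057] F [-5.27 -1.18  2.88] T [-0.484  0.623  0.175] w 0.0134
delta tool [ 0.0016 -0.0017  0.0004] spin -52.52033620256307
```

{"method": "move_arm", "body": {
  "travel": [
    [0,-0.0003,0],
    [0,-0.0003,0],
    [0,-0.0002,0],
    [0,0,0],
    [0,0,0],
    [0,0,0],
    [0,0,0],
    [0,0,0]
  ],
  "spin": [1,1,1,1,1,1,1,1],
  "jaw": [1,1,1,1,1,1,1,1]
}}

```text
t: 16.97
tcp_pos: [0.5585, -0.2166, 0.1162]
orientation: [0.002, 0.956, 0.293, -0.007]
contact_force: [-3.5, -2.8, 2.4]
gripper_width: 0.014
```

```bash
python3 go.py .559 -.214 .1157 95.5
```

```text
t 16.9667 tcp [ 0.5585 -0.2166  0.1162] yaw 34.12 tilt [-0.0125 -0.0075] F [-3.47 -2.77  2.4 ] T [-0.539  0.478  0.161] w 0.014
delta tool [ 0.0018 -0.0018  0.0004] spin -61.37704210787257
```

{"method": "move_arm", "body": {
  "travel": [
    [0,0,0],
    [0,0,0],
    [0,0,0],
    [0,0,0],
    [0,0,0],
    [0,0,0],
    [0,0,0],
    [0,0,0]
  ],
  "spin": [1,1,1,1,1,1,1,1],
  "jaw": [1,1,1,1,1,1,1,1]
}}

```text
t: 17.63
tcp_pos: [0.5583, -0.2168, 0.1162]
orientation: [0.003, 0.976, 0.219, -0.007]
contact_force: [-4.7, -2.4, 2.5]
gripper_width: 0.0138
```

```bash
python3 go.py .559 -.214 .1157 95.5
```

```text
t 17.6333 tcp [ 0.5583 -0.2168  0.1162] yaw 25.31 tilt [-0.0133 -0.0082] F [-4.68 -2.43  2.47] T [-0.596  0.529  0.437] w 0.0138
delta tool [ 0.0018 -0.0022  0.0005] spin -70.19103154779731
```

Torque is up to 0.44 N m at 70° of turn, so this is the stop. Continuing in small steps through one click.

{"method": "move_arm", "body": {
  "travel": [
    [0,0,0],
    [0,0,0],
    [0,0,0],
    [0,0,0],
    [0,0,0],
    [0,0,0],
    [0,0,0],
    [0,0,0]
  ],
  "spin": [1,1,1,1,0,0,0,0],
  "jaw": [1,1,1,1,1,1,1,1]
}}

```text
t: 18.3
tcp_pos: [0.5581, -0.2167, 0.1162]
orientation: [0.003, 0.984, 0.18, -0.008]
contact_force: [-4.1, -2.6, 1.7]
gripper_width: 0.014
```

```bash
python3 go.py .559 -.214 .1157 95.5
```

```text
t 18.3 tcp [ 0.5581 -0.2167  0.1162] yaw 20.75 tilt [-0.0139 -0.0083] F [-4.08 -2.61  1.75] T [-0.554  0.491  0.22 ] w 0.014
delta tool [ 0.0018 -0.0022  0.0005] spin -74.75486336072373
```

{"method": "move_arm", "body": {
  "travel": [
    [0,0,0],
    [0,0,0],
    [0,0,0],
    [0,0,0],
    [0,0,0],
    [0,0,0],
    [0,0,0],
    [0,0,0]
  ],
  "spin": [0,0,0,0,1,1,1,1],
  "jaw": [1,1,1,1,1,1,1,1]
}}

```text
t: 18.97
tcp_pos: [0.558, -0.2166, 0.1162]
orientation: [0.003, 0.99, 0.143, -0.008]
contact_force: [-3.4, -2.7, 1.3]
gripper_width: 0.0139
```

```bash
python3 go.py .559 -.214 .1157 95.5
```

```text
t 18.9667 tcp [ 0.558  -0.2166  0.1162] yaw 16.45 tilt [-0.0141 -0.0079] F [-3.41 -2.74  1.3 ] T [-0.445  0.45   0.059] w 0.0139
delta tool [ 0.0017 -0.0023  0.0005] spin -79.05349723192904
```

Torque dropped sharply to 0.06, so there was one click. I'll probe a little further to read the torque profile and get clear of the 16° limit.

{"method": "move_arm", "body": {
  "travel": [
    [0,0,0],
    [0,0,0],
    [0,0,0],
    [0,0,0],
    [0,0,0],
    [0,0,0],
    [0,0,0],
    [0,0,0]
  ],
  "spin": [0,0,0,0,1,1,1,1],
  "jaw": [1,1,1,1,1,1,1,1]
}}

```text
t: 19.63
tcp_pos: [0.558, -0.2164, 0.1163]
orientation: [0.003, 0.994, 0.105, -0.008]
contact_force: [-4.8, -3.4, 2.8]
gripper_width: 0.0137
```

```bash
python3 go.py .559 -.214 .1157 95.5
```

```text
t 19.6333 tcp [ 0.558  -0.2164  0.1163] yaw 12.03 tilt [-0.0143 -0.0075] F [-4.77 -3.36  2.75] T [-0.576  0.718  0.202] w 0.0137
delta tool [ 0.0015 -0.0021  0.0005] spin -83.46822309105107
```

{"method": "move_arm", "body": {
  "travel": [
    [0,0,0],
    [0,0,0],
    [0,0,0],
    [0,0,0],
    [0,0,0],
    [0,0,0],
    [0,0,0],
    [0,0,0]
  ],
  "spin": [0,0,0,0,1,1,1,1],
  "jaw": [1,1,1,1,1,1,1,1]
}}

```text
t: 20.3
tcp_pos: [0.5575, -0.2165, 0.1162]
orientation: [0.003, 0.998, 0.066, -0.008]
contact_force: [-4.1, -1.9, 2.5]
gripper_width: 0.0137
```

```bash
python3 go.py .559 -.214 .1157 95.5
```

```text
t 20.3 tcp [ 0.5575 -0.2165  0.1162] yaw 7.59 tilt [-0.0159 -0.008 ] F [-4.13 -1.91  2.46] T [-0.534  0.509  0.336] w 0.0137
delta tool [ 0.0018 -0.0023  0.0005] spin -87.90576813850709
```

The torque follows a 20° sawtooth: a low of 0.06 just after the click at about 77°, then 0.20 and 0.34. That puts slip at about 30° (one click), with the next click about 9° further on. Releasing here.

{"method": "move_arm", "body": {
  "travel": [
    [0,0,0],
    [0,0,0],
    [0,0,0],
    [0,0,0],
    [0,0,0],
    [0,0,0],
    [0,0,0],
    [0,0,0]
  ],
  "spin": [0,0,0,0,0,0,0,0],
  "jaw": [0.4,0.4,0.4,0.4,0.4,0.4,0.4,0.4]
}}

```text
t: 20.97
tcp_pos: [0.5591, -0.2144, 0.1153]
orientation: [0.002, 0.998, 0.065, -0.006]
contact_force: [0.9, 0.1, 0.5]
gripper_width: 0.053
```

```bash
python3 go.py .5575 -.2165 .26 7.6
```

```text
t 20.9667 tcp [ 0.5591 -0.2144  0.1153] yaw 7.47 tilt [-0.0123 -0.004 ] F [0.85 0.06 0.47] T [-0.059 -0.084 -0.005] w 0.053
delta tool [-0.0037  0.0023 -0.1446] spin -0.13056964953398165
```

{"method": "move_arm", "body": {
  "travel": [
    [0,0,-0.01],
    [0,0,-0.018],
    [0,0,-0.018],
    [0,0,-0.018],
    [0,0,-0.018],
    [0,0,-0.018],
    [0,0,-0.01],
    [0,0,0]
  ],
  "spin": [0,0,0,0,0,0,0,0],
  "jaw": [0.4,0.4,0.4,0.4,0.4,0.4,0.4,0.4]
}}

```text
t: 21.63
tcp_pos: [0.5602, -0.2137, 0.2353]
orientation: [0.002, 0.998, 0.065, -0.006]
contact_force: [0.2, -0.3, -0.0]
gripper_width: 0.0531
```

```bash
python3 go.py .5575 -.2165 .23 7.6
python3 - <<'E'
from h import *
c=cam('wrist'); im=env.grab_frame('wrist'); np.savez('w5.npz',K=c[0],r=c[1],t=c[2]); cv2.imwrite('pics/w5.png',im)
print(proj('wrist',[[.557,-.215,.11],[.557,-.215,.144]],c))
t=env.grab_frame('top'); b=cv2.imread('pics/top0.png')
cv2.imwrite('pics/fin.png',np.hstack([cv2.resize(im[120:360,160:480],(400,300)),cv2.resize(t[150:330,150:390],(400,300))]))
E
```

```text
t 21.6333 tcp [ 0.5602 -0.2137  0.2353] yaw 7.46 tilt [-0.011  -0.0043] F [ 0.18 -0.33 -0.04] T [-0.01  -0.054  0.019] w 0.0531
delta tool [-0.003   0.0024  0.0053] spin -0.14125686712665697
[[315.49867357 229.34443242]
 [314.47458814 243.76790182]]
```

View pics/w5.png

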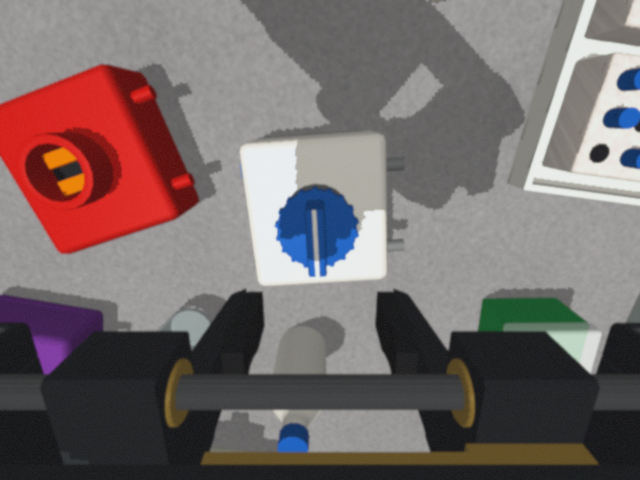

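The cap sits in the neck with its flange centred at about (316,231), against a prediction of (315.5,229). The grip bar stripe runs from (314,210) to (317,270). One last numeric check of the bar angle.

Run:
```python
from h import *
d=np.load('w5.npz'); c=(d['K'],d['r'],d['t']); im=cv2.imread('pics/w5.png')[205:285,305:325]
h=cv2.cvtColor(im,cv2.COLOR_BGR2HSV); v,u=np.nonzero(h[...,1]<90); k=(v<58)
P=ray('wrist',np.c_[u[k]+305,v[k]+205],.144,c)[:,:2]; w=np.linalg.svd(P-P.mean(0))[2][0]
print('bar deg',np.degrees(np.arctan2(w[1],w[0]))%180, 'flange c',ray('wrist',(316,230),.11,c))
h=cv2.cvtColor(cv2.imread('pics/w5.png'),cv2.COLOR_BGR2HSV); m=((h[...,0]>100)&(h[...,0]<125)&(h[...,1]>130)); m[:170]=0;m[290:]=0;m[:,:260]=0;m[:,380:]=0
v,u=np.nonzero(m);print(u.min(),u.max(),v.min(),v.max())
for zz in(.11,.118):
  a=np.radians(np.arange(360)); p=proj('wrist',np.c_[.557+.033*np.cos(a),-.215+.033*np.sin(a),0*a+zz],c); print(zz,np.ptp(p[:,0]),p[:,1].min())
```

```text
bar deg 100.42365623898306 flange c [[ 0.55747078 -0.21549573  0.11      ]]
276 357 187 275
0.11 81.97525008223806 188.7352335772448
0.118 84.22682145092517 190.7934737214998
```

```bash
python3 -c "
from workcell import env
print(env.close_job())"
```

```text
the job is handed in; nothing more can be done
None
```

I put the blue cap on the white reservoir, turned it clockwise through one ratchet click, let go and handed the job in at about 22 s. No verdict was reported.

**Seating:** The key went straight into the slot on the way down. The flange settled on the rim at the predicted height with about 7 N, and I saw no more than that at any check.

**Ratchet:** Torque rose to 0.44 N m at about 70° of turn, then dropped to 0.06 by about 79°. It rose again to 0.34 N m at 88°, where I released. That fits one click and about 30° of slip. The key is hidden, so the slip is worked out from torque and not seen. Only end-of-call torques were available, so the stop angle (about 57°) is also a fit.

**Last picture:** The cap is centred at (0.557, -0.215), within about 1 mm of the measured neck. Its flange is at seated size, and the gripper is clear of it.

**Disagreements:**
- The top camera put the neck about 4 mm nearer the robot than the wrist views did. I used the wrist views, and the fit bore them out.
- The grip bar measured about 3° off the angle at release. That is either camera error or slight spring-back.

**Not checked:** I took a final top picture but did not view or compare it, so the other things on the bench were not re-measured. The arm passed above all of them, and I saw no unexpected contact force.

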